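# Fit the mould-rest bar to the chocolate melter and lay the strip mould on it

### The arm

A 6-joint arm with a two-finger parallel gripper is mounted at the origin on the work surface. World frame = base frame: x ahead of the robot, y to its left, z up, the work surface at z = 0. Lengths are in m, angles in rad, forces in N, time in s.
With the tool pointing down it reaches from about 0.3 to 0.775 m from the base axis. Payload 14.6 kg.
Tool frame: the origin (TCP) lies at the very end of the fingers, on their centre line; the grasp point (between the pads) lies 19 mm behind it; z points along the fingers, y is the line along which they close (so a half turn about z gives the same grasp; the last joint's range is limited). The gripper opens to 94 mm and grips with 3 to 60 N. Pads are 16 mm wide; open, the fingers measure 119 mm over their backs; the gripper's body (75 mm by 177 mm) begins 78 mm behind the grasp point.
Start: joints at [1.169, 0.3, 1.521, -0, 1.321, -0.067], TCP at [0.181, 0.519, 0.205] pointing down, gripper open.
Joint ranges: [-3.03, 3.03], [-0.79, 2.21], [0.23, 2.52], [-1.04, 4.18], [0, 3.07], [-2.55, 2.55]. Speed limits (rad/s): [2.22, 2.22, 2.57, 3.14, 3.14, 3.14].

### API

Orientations are given as a unit quaternion [x, y, z, w].
In Python, from bench import robot gives the robot as it stands.
- The arm moves only by the tool arm_command, never from a script. Its argument "rows" is text: rows parted by semicolons, each of 6 numbers parted by spaces: the shift along the tool's x, y, z in mm, then the turn, a rotation vector about the tool's x, y, z in rad. In form: tx ty tz wx wy wz; .... A call has 1 to 20 rows; each row is the pose to reach, as a shift and turn from the pose commanded when the call began, along the tool's axes at that moment; what a row does not reach only later rows make up. A row lasts 1/8 s, in which the tool goes at most 62.5 mm and 10.7 degrees, less where a joint would pass 70% of its speed; a pose out of reach is approached as far as the arm can. A call with a gripper value outside its range is refused whole. "hand" is the opening, from 0 (shut) to 1 (fully open), set as the call begins (left out, the last holds). The fingers move at their own pace and stop on an object; the grip force is fixed at half the most. Time passes only in rows, so rows that repeat a pose let the fingers close. It gives the time, the measured TCP pose, the force, the opening and the grip force at its end, in the units of the state.
- robot.get_state(): the state, without advancing time (a new reading comes with each control period).
- robot.get_image(name): name is "scene" or "top" or "wrist"; returns a dict with "pixels" (420x560x3 uint8, red, green, blue), "fx", "fy", "cx", "cy" (pixels), "world_to_cam" (4x4, takes a point from world to camera coordinates). Camera axes: x right, y down, z forward; pixel columns grow to the right and rows downward; lengths in m; the calibration is good to about 2 mm. A picture is of the moment at which its call begins. There is no depth.
- robot.close_job(): hands the job in; it is judged then, once.
The state is a dict: "t": time; "q": joint angles; "qvel": joint speeds; "effort": joint torques, N m; "tool_pos": TCP position; "tcp_rot": TCP orientation; "ft_force": force on the tool from outside, world axes, zero at the start; "torque": the same for the moment, N m; "opening": opening from 0.0 (shut) to 1.0 (fully open); "grip_force": force on a finger pad.
Only numpy, scipy, OpenCV 4.12 (cv2) and the standard library are available. Lean on these libraries where they do the work, as an engineer would, in place of code of your own. Each camera call takes 0.05 s, during which the arm holds its last target. There are 200 camera calls.

### The job

Push the loose steel rest bar, plain end first, into the melter's empty socket until the red ring on the bar is right at the socket's mouth (no further: nothing stops it there) and let go of it. Then set the small strip mould down, without dropping it, flat and cavities up, square across the middle of both rest bars, and leave the other things on the bench where they are.

Things in the scene. Friction and masses are not known exactly. Their poses are not given: they have to be found in the camera images.
- bar: the loose rest bar lying on the bench: round steel tube 25 mm thick, 200 mm long, 0.2 kg, with a 6 mm wide red ring and, at one end, a black eight-sided cap (12 mm long, flush with the tube). Origin: on the tube's axis, middle of the red ring. x axis: along the tube to the plain end, at x = +70 mm; the capped end is at x = -130 mm, centre of mass near x = -30 mm. Any roll about x is alike
- socket: the melter's empty socket, left or right one of two: a level steel sleeve, fixed, 45 mm long from the melter's front, bore 27 mm, axis 105 mm above the bench, mouth flared over 8 mm to 34 mm (45 mm over its rim). Origin: centre of the mouth; x axis along the bore into the melter, z up. The bore ends 100 mm in, so nothing stops the bar at its ring (70 mm in)
- fitted_bar: the other socket, with an identical rest bar fitted to its ring, fixed; parallel to the empty socket, 110 mm beside it, same height. Origin: centre of its mouth; x axis along the bore into the melter. The bar, 25 mm thick, stands out 130 mm from the mouth (to x = -130 mm)
- melter: chocolate melter, fixed: steel casing 240 mm deep (x), 380 mm long (y), 172 mm high; handle on the lid up to 212 mm. Origin: middle of its underside, on the bench. Its front faces its own -x, at x = -120 mm, with the two sockets at y = -55 and +55 mm, parallel to its x axis. A drip tray 170 x 260 mm, 18 mm high, lies under the bars
- rest_centre (a point): the point midway between the two rest bars, level with their upper sides (117.5 mm above the bench) and 70 mm out from the socket mouths: where the middle of the mould's underside belongs (a bar slid in by hand sags 2 to 5 mm there, for it has 2 mm of play in its bore)
- mould: the small strip mould: amber plastic block 180 mm long (x), 60 mm wide (y), 26 mm high (z), 0.25 kg, two rows of six round chocolate-brown cavities in its upper face; it starts lying on the bench, cavities up. Origin: centre of its underside. It goes with its length across the bars
- bowl: bystander: white bowl of chocolate buttons, 132 mm across, about 68 mm high; origin centre of its underside
- colour_jar: bystander: small jar of red colour powder, 52 mm across, 62 mm high; origin centre of its underside
- brush: bystander: thin wooden brush, about 200 mm long, 12 mm high, lying; origin under its middle
- scraper: bystander: steel scraper with a black handle, 130 x 125 mm, 20 mm high, lying; origin under its middle
Not all that is in view belongs to the job. Leave any pink look-alike of the mould alone.

How it is judged:
On the way, in this order (a step that is already met when the one before it is completed fails the run):
1. the loose bar is in the empty socket with its red ring at the mouth, within 5 mm, and let go (x of bar in the frame of socket between -0.005 and 0.005 m and distance between bar and socket below 0.008 m and angle between the x axis of bar and the x axis of socket, either way round below 0.09 rad and contact force between the fingers and bar below 0.2 N), for 0.3 s.
2. the strip mould lies on both bars and is let go (contact force between mould and bar above 0.2 N and contact force between mould and fitted_bar above 0.2 N and angle between mould's own z axis and vertical below 0.12 rad and contact force between the fingers and mould below 0.2 N), for 0.3 s.
At the end, for the whole second after the job is handed in: The bar is in the empty socket with the middle of its red ring within 5 mm of the mouth. The strip mould lies still on both bars, cavities up, level within 0.12 rad, square across them within 0.2 rad, its middle within 30 mm of rest_centre seen from above (x of bar in the frame of socket between -0.005 and 0.005 m and distance between bar and socket below 0.008 m and angle between the x axis of bar and the x axis of socket, either way round below 0.09 rad and contact force between mould and bar above 0.2 N and contact force between mould and fitted_bar above 0.2 N and angle between mould's own z axis and vertical below 0.12 rad and angle between the x axis of mould and the y axis of socket, either way round below 0.2 rad and horizontal distance between mould and rest_centre below 0.03 m and linear speed of each of mould, bar below 0.02 m/s); the robot touches nothing.
It fails at once if the strip mould is dropped (falls faster than 0.5 m/s with no finger on it) (linear speed of mould above 0.5 m/s and contact force between the fingers and mould below 0.05 N).
It fails at once if a bystander is moved by more than 30 mm (distance of any of bowl, colour_jar, brush, scraper from where it was at the start of the episode above 0.03 m).
It also fails if it takes over 64 s, if anything falls off the work surface, if the arm or the gripper's body presses on something with over 40 N, if the wrist force passes 120 N, or if a joint passes its speed limit or range.

## Working session

There is one attempt and no reset: what is moved stays moved. The work goes in short steps, Python scripts to look and compute and a tool call to move; the robot and the scene stay as the last step left them, time stands still between calls to the robot, and variables do not carry over. Pictures are saved under pics/ and viewed, at most 10 in all, crops included, and the job is handed in when it is done.

Besides the shell and the picture viewer there is one more tool, called after "Call:" by a JSON object that holds its "method" and its "body", one argument or row to a line. arm_command: Moves the arm, as the interface text tells. Its arguments: {"type":"object","properties":{"rows":{"type":"string"},"hand":{"type":"number"}},"required":["rows"]}

```bash
ls; mkdir -p pics; python3 - <<'E'
from bench import robot
import cv2, numpy as np
s=robot.get_state(); print(s)
for n in ("scene","top"):
    im=robot.get_image(n); cv2.imwrite(f"pics/{n}0.png",im["pixels"][:,:,::-1]); np.savez(f"pics/{n}0.npz",**im)
    print(n,im["fx"],im["cx"],im["cy"],np.round(im["world_to_cam"],4).tolist())
E
```

```text
pics
{'t': 0.0, 'q': array([ 1.16939019e+00,  3.00469944e-01,  1.52157013e+00, -1.11251305e-05,
        1.32068111e+00, -6.65906341e-02]), 'qvel': array([-0.00119079,  0.0003261 , -0.00018738, -0.00014388, -0.00101545,
       -0.00176026]), 'effort': array([ 2.70893288e-04, -5.31813419e+01, -3.52739561e+01,  7.08399201e-02,
        2.43681780e-02, -1.29455289e-04]), 'tool_pos': array([0.18062855, 0.51922479, 0.20489159]), 'tcp_rot': array([ 1.66625514e-01,  9.86020091e-01, -5.50134811e-04, -1.25593168e-04]), 'ft_force': array([-0.19196118,  0.25549776,  0.05985767]), 'torque': array([ 0.01169537, -0.05326996, -0.02218649]), 'grip_force': 0.0, 'opening': 1.0042310368569405}
scene 411.5901603930764 279.456610876031 211.9945925281097 [[-0.1312, 0.9911, 0.0208, 0.0011], [0.6328, 0.0999, -0.7679, -0.2286], [-0.7631, -0.0876, -0.6403, 1.7075], [0.0, 0.0, 0.0, 1.0]]
top 387.30089440569833 272.1332489678395 209.75810907729038 [[-0.026, -0.9997, 0.0014, 0.0534], [-0.9833, 0.0253, -0.1802, 0.4817], [0.1801, -0.0061, -0.9836, 0.988], [0.0, 0.0, 0.0, 1.0]]
```

View pics/scene0.png

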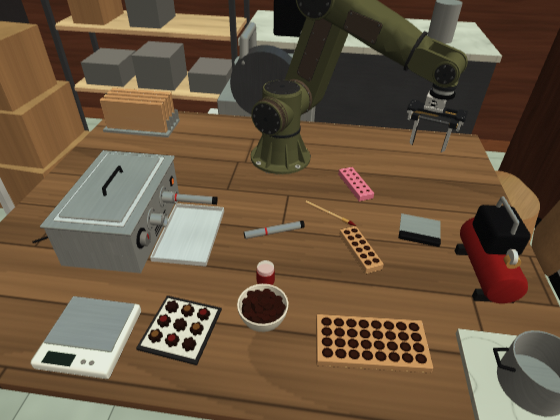

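View pics/top0.png

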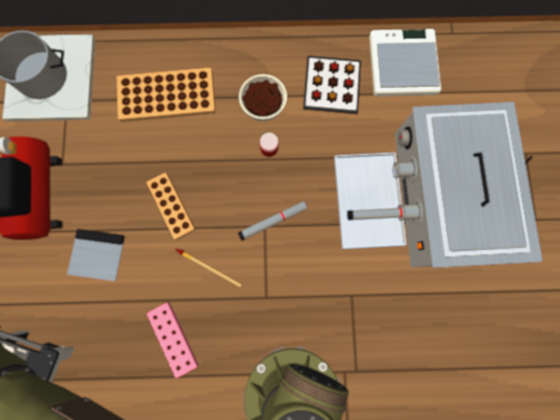

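The top view shows the loose bar's cap near (240,235), its ring at (284,216) and its plain end at (305,205). The fitted bar lies from (350,215) to (403,212), the empty socket is at about (404,170), and the orange strip mould is at (170,206). The pink look-alike is at (172,340). Next I'll measure these and zoom in on the sockets.

```bash
cat > h.py <<'E'
import numpy as np, cv2
def ray(im,u,v):
    W=np.asarray(im["world_to_cam"]);R=W[:3,:3];c=-R.T@W[:3,3]
    return c,R.T@np.array([(u-im["cx"])/im["fx"],(v-im["cy"])/im["fy"],1])
def onz(im,u,v,z):
    c,d=ray(im,u,v); return c+d*(z-c[2])/d[2]
def proj(im,p):
    q=np.asarray(im["world_to_cam"])[:3]@np.append(p,1); return np.array([im["fx"]*q[0]/q[2]+im["cx"],im["fy"]*q[1]/q[2]+im["cy"]])
def tri(a,ua,b,ub):
    (c1,d1),(c2,d2)=ray(a,*ua),ray(b,*ub)
    d1/=np.linalg.norm(d1);d2/=np.linalg.norm(d2)
    s=np.linalg.lstsq(np.stack([d1,-d2],1),c2-c1,rcond=None)[0]
    p,q=c1+s[0]*d1,c2+s[1]*d2
    return (p+q)/2,np.linalg.norm(p-q)
def blobs(mask,amin=8):
    n,l,st,ce=cv2.connectedComponentsWithStats(mask.astype(np.uint8),connectivity=8)
    return [(i,st[i].tolist(),ce[i].round(2).tolist(),l==i) for i in range(1,n) if st[i,4]>=amin]
E
python3 - <<'E'
from h import *
T=np.load("pics/top0.npz");S=np.load("pics/scene0.npz")
for n,I in(("top",T),("scene",S)):
    h=cv2.cvtColor(I["pixels"],cv2.COLOR_RGB2HSV).astype(int);H,s,v=h[...,0],h[...,1],h[...,2]
    print(n,"red")
    for b in blobs(((H<6)|(H>172))&(s>120)&(v>90),5): print(b[1],b[2])
    print("orange")
    for b in blobs((H>8)&(H<20)&(s>130)&(v>185),60): print(b[1],b[2],[np.round(x,1) for x in cv2.minAreaRect(np.argwhere(b[3])[:,::-1].astype(np.float32))])
a=T["pixels"][140:245,330:430,::-1];b=S["pixels"][170:270,130:230,::-1]
a2=cv2.resize(a[:100],None,fx=4,fy=4,interpolation=cv2.INTER_CUBIC);b2=cv2.resize(b,None,fx=4,fy=4,interpolation=cv2.INTER_CUBIC)
cv2.imwrite("pics/sock.png",np.hstack([a2,b2]))
a=T["pixels"][195:245,230:315,::-1];b=S["pixels"][215:245,235:320,::-1]
cv2.imwrite("pics/bar.png",np.vstack([cv2.resize(a,None,fx=7,fy=7,interpolation=cv2.INTER_CUBIC),cv2.resize(b,None,fx=7,fy=7,interpolation=cv2.INTER_CUBIC)]))
E
```

```text
top red
[331, 63, 7, 6, 34] [334.0, 65.65]
[346, 79, 7, 6, 32] [348.72, 81.66]
[313, 91, 7, 6, 34] [316.15, 93.53]
[0, 137, 47, 102, 2535] [28.97, 190.4]
[260, 147, 18, 8, 40] [267.58, 150.75]
[399, 208, 3, 9, 18] [400.39, 212.0]
[280, 212, 5, 8, 16] [282.38, 215.5]
[177, 250, 6, 4, 15] [179.73, 251.13]
[169, 304, 4, 9, 9] [170.33, 308.0]
[173, 314, 15, 31, 42] [179.88, 328.57]
[188, 345, 9, 20, 23] [191.91, 354.39]
orange
[116, 68, 98, 51, 2191] [164.2, 92.93] [array([164. ,  92.6]), array([43.9, 98. ]), np.float64(84.8)]
[147, 173, 47, 66, 939] [169.44, 205.81] [array([169.3, 205.6]), array([64. , 22.4]), np.float64(63.4)]
[183, 253, 58, 34, 96] [208.34, 266.68] [array([211.6, 269.3]), array([65.9,  4. ]), np.float64(29.1)]
scene red
[350, 169, 2, 3, 5] [350.6, 169.8]
[338, 170, 36, 30, 159] [353.64, 188.08]
[343, 170, 3, 2, 6] [344.0, 170.5]
[352, 173, 4, 2, 7] [353.71, 173.57]
[347, 174, 3, 2, 5] [347.8, 174.6]
[356, 176, 3, 3, 8] [356.88, 177.12]
[350, 178, 3, 2, 6] [351.0, 178.5]
[359, 181, 4, 2, 7] [360.29, 181.57]
[353, 182, 3, 3, 6] [353.83, 182.67]
[363, 185, 3, 3, 6] [364.0, 185.67]
[356, 186, 4, 3, 8] [357.12, 187.0]
[366, 189, 4, 3, 8] [367.5, 190.25]
[360, 190, 3, 3, 7] [360.86, 191.14]
[175, 193, 2, 8, 10] [175.3, 196.1]
[350, 221, 5, 4, 9] [351.78, 222.67]
[265, 228, 3, 7, 13] [265.85, 230.77]
[147, 234, 2, 5, 7] [147.57, 235.86]
[477, 239, 51, 62, 1213] [506.06, 277.2]
[259, 271, 16, 14, 88] [269.31, 278.55]
[200, 310, 6, 4, 20] [202.7, 311.5]
[160, 316, 7, 5, 25] [163.0, 318.0]
[168, 335, 7, 5, 27] [171.15, 337.11]
orange
[106, 95, 58, 6, 60] [134.7, 97.55] [array([134.5,  97.5]), array([57.2,  1. ]), np.float64(4.4)]
[101, 98, 61, 6, 67] [130.6, 101.01] [array([131. , 101.1]), array([60.1,  1.2]), np.float64(4.8)]
[317, 315, 116, 53, 1700] [373.01, 343.0] [array([374.5, 340.9]), array([118. ,  45.8]), np.float64(3.6)]
```

View pics/sock.png

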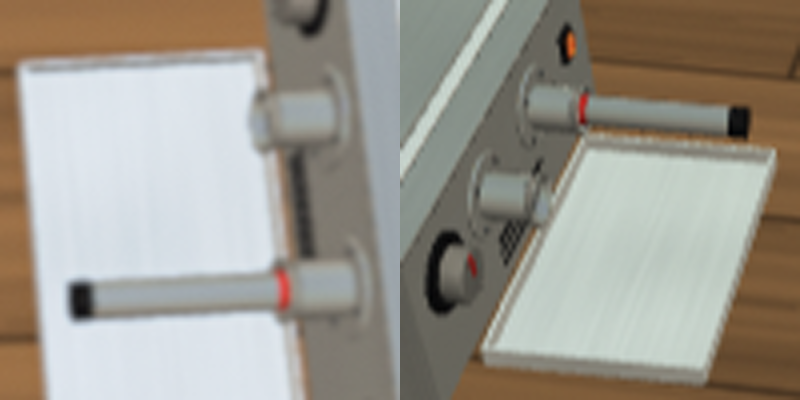

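View pics/bar.png

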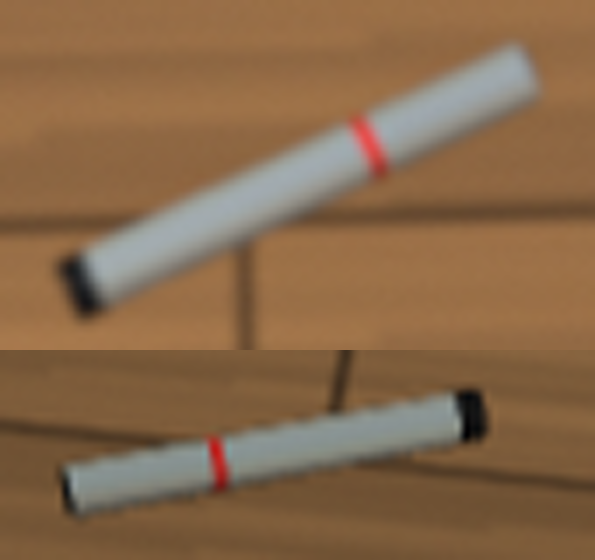

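The crops show the fitted bar with its ring at top (401,212.5) and cap end at (347.5,215). The empty socket's mouth is at about top (395,170). The loose bar's ring is at top (282.7,215.5), with its cap end at (240,235.5) and its plain end at (305.5,205).

```bash
python3 - <<'E'
from h import *
T=np.load("pics/top0.npz");S=np.load("pics/scene0.npz")
np.set_printoptions(precision=4,suppress=True)
ring,_=tri(T,(401,212.2),S,(175.5,196.8));print("fit ring tri",ring,_)
cap,_=tri(T,(347.2,214.9),S,(217,200.0));print("fit cap tri",cap,_, np.linalg.norm(cap-ring))
r=onz(T,401,212.2,.105);c=onz(T,347.2,214.9,.105);print("z105",r,c,np.linalg.norm(r-c))
r2=onz(S,175.5,196.8,.105);c2=onz(S,217,200,.105);print("z105 scene",r2,c2,np.linalg.norm(r2-c2))
m=onz(T,395,170,.105);ms,_=tri(T,(395,170),S,(130+140/4,170+205/4));print("mouth",m,ms,_,np.linalg.norm(m-r))
d=(r-c)/np.linalg.norm(r-c);print("dir",d,np.arctan2(d[1],d[0]))
br,bc,bp=[onz(T,*p,.0125) for p in((282.6,215.4),(240,235.5),(305.4,204.9))]
print("bar",br,bc,bp,np.linalg.norm(br-bc),np.linalg.norm(bp-br)); e=bp-bc;print(np.arctan2(e[1],e[0]))
br,bc,bp=[onz(S,*p,.0125) for p in((265.9,231),(303.6,224),(245,235))]
print("barS",br,bc,bp,np.linalg.norm(br-bc),np.linalg.norm(bp-br)); e=bp-bc;print(np.arctan2(e[1],e[0]))
# mould
h=cv2.cvtColor(T["pixels"],cv2.COLOR_RGB2HSV).astype(int);H,s,v=h[...,0],h[...,1],h[...,2]
# include cavities: closing of the orange mask
k=((H>8)&(H<20)&(s>130)&(v>185)).astype(np.uint8);k=cv2.morphologyEx(k,cv2.MORPH_CLOSE,np.ones((5,5)))
b=[x for x in blobs(k,500) if x[1][0]<200 and x[1][1]>150][0]
rc=cv2.boxPoints(cv2.minAreaRect(np.argwhere(b[3])[:,::-1].astype(np.float32)))
P=np.array([onz(T,*p,.026) for p in rc]);print("mould",P.mean(0),np.linalg.norm(np.diff(P,axis=0),axis=1),P)
E
```

```text
fit ring tri [ 0.4568 -0.2792  0.106 ] 0.0022362904351083904
fit cap tri [ 0.4533 -0.1443  0.1069] 0.0021049920234438493 0.13494879392290146
z105 [ 0.4572 -0.2807  0.105 ] [ 0.4538 -0.1457  0.105 ] 0.13502105438886886
z105 scene [ 0.4558 -0.2785  0.105 ] [ 0.4512 -0.1439  0.105 ] 0.1346764111868857
mouth [ 0.5667 -0.2748  0.105 ] [ 0.5682 -0.2756  0.0989] 0.0024210302795561653 0.10971389306771946
dir [ 0.025  -0.9997  0.    ] -1.5457771370339681
bar [0.4722 0.0125 0.0125] [0.4199 0.1298 0.0125] [ 0.4998 -0.0511  0.0125] 0.12834978394177263 0.06939778823962288
-1.1545432056702272
barS [0.4715 0.0166 0.0125] [0.4182 0.135  0.0125] [ 0.5006 -0.0467  0.0125] 0.1298413057505666 0.06966428008266921
-1.1453388177639474
mould [0.5059 0.3201 0.026 ] [0.0606 0.1801 0.059 ] [[0.5726 0.3877 0.026 ]
 [0.5996 0.3336 0.026 ]
 [0.4385 0.253  0.026 ]
 [0.413  0.3062 0.026 ]]
```

Call:
{"method": "arm_command", "body": {
  "rows": "-12 -11 0 0 0 0.025; -41 -35 0 0 0 0.08; -83 -70 0 0 0 0.163; -124 -106 0 0 0 0.245; -165 -141 0 0 0 0.326; -207 -176 0 0 0 0.408; -248 -211 0 0 0 0.489; -289 -246 0 0 0 0.571; -331 -281 0 0 0 0.652; -372 -317 0 0 0 0.734; -400 -341 0 0 0 0.79; -413 -352 0 0 0 0.815; -413 -352 0 0 0 0.815; -413 -352 0 0 0 0.815",
  "hand": 1
}}

```text
t: 1.85
tool_pos: [0.4546, 0.0521, 0.2055]
tcp_rot: [0.543, 0.84, 0.0, -0.0]
ft_force: [-0.2, -0.2, -0.6]
opening: 1.002
grip_force: 0.0
```

```bash
python3 - <<'E'
from bench import robot
from h import *
from scipy.spatial.transform import Rotation as R
np.set_printoptions(precision=4,suppress=True)
s=robot.get_state();M=R.from_quat(s["tcp_rot"]).as_matrix();print(s["t"],s["tool_pos"],M.tolist())
im=robot.get_image("wrist");np.savez("pics/w1.npz",**im);cv2.imwrite("pics/w1.png",im["pixels"][:,:,::-1])
W=im["world_to_cam"];print("cam",-W[:3,:3].T@W[:3,3],W[2,:3])
h=cv2.cvtColor(im["pixels"],cv2.COLOR_RGB2HSV).astype(int);H,sa,v=h[...,0],h[...,1],h[...,2]
for b in blobs(((H<6)|(H>172))&(sa>120)&(v>90),15): print(b[1],b[2],onz(im,*b[2],.0235))
E
```

```text
1.85 [0.4546 0.0521 0.2055] [[-0.4100255381510876, 0.9120740353374538, -0.00011012340548444458], [0.9120740264342667, 0.41002555046757666, 0.0001351582244880814], [0.0001684277171710134, -4.502237411357968e-05, -0.999999984802545]]
cam [0.4224 0.1254 0.3851] [ 0.113  -0.2526 -0.9609]
[273, 222, 19, 7, 83] [282.07, 225.61] [0.4724 0.0125 0.0235]
[404, 240, 46, 45, 563] [420.7, 251.73] [0.6584 0.0552 0.0235]
```

View pics/w1.png

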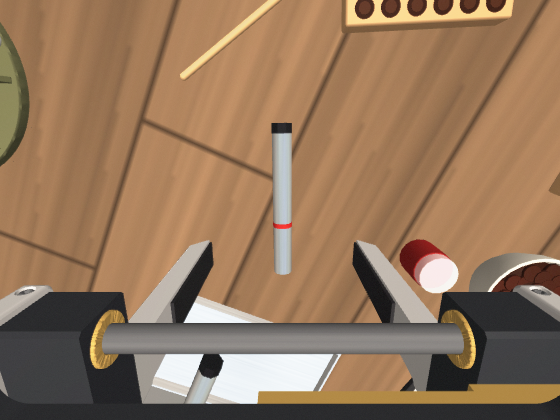

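The wrist view shows the bar centred between the fingers and parallel to them, with its ring at (282,226). The gripper stands over x ≈ -43 mm on the bar, so I'll descend and grasp there.

Call:
{"method": "arm_command", "body": {
  "rows": "0 0 20 0 0 0; 0 0 60 0 0 0; 0 0 105 0 0 0; 0 0 150 0 0 0; 0 0 180 0 0 0; 0 0 195 0 0 0; 0 0 201 0 0 0; 0 0 201 0 0 0; 0 0 201 0 0 0",
  "hand": 1
}}

```text
t: 3.02
tool_pos: [0.4557, 0.0514, 0.0053]
tcp_rot: [0.544, 0.839, 0.0, 0.001]
ft_force: [0.3, 0.7, -0.7]
opening: 1.002
grip_force: 0.0
```

Call:
{"method": "arm_command", "body": {
  "rows": "0 0 0 0 0 0; 0 0 0 0 0 0; 0 0 0 0 0 0; 0 0 0 0 0 0; 0 0 0 0 0 0; 0 0 0 0 0 0; 0 0 0 0 0 0; 0 0 0 0 0 0",
  "hand": 0
}}

```text
t: 4.03
tool_pos: [0.4551, 0.0513, 0.0044]
tcp_rot: [0.544, 0.839, -0.0, -0.0]
ft_force: [-1.0, -0.3, -0.4]
opening: 0.261
grip_force: 30.0
```

Call:
{"method": "arm_command", "body": {
  "rows": "0 0 -15 0 0 0; 0 0 -50 0 0 0; 0 0 -90 0 0 0; 0 0 -130 0 0 0.02; -20 -5 -170 0 0 0.05; -55 -13 -205 0 0 0.09; -95 -22 -240 0 0 0.14; -140 -33 -270 0 0 0.19; -185 -44 -295 0 0 0.25; -225 -53 -310 0 0 0.31; -260 -62 -316 0 0 0.36; -280 -67 -316 0 0 0.385; -288 -69 -316 0 0 0.39; -288 -69 -316 0 0 0.39; -288 -69 -316 0 0 0.39; -288 -69 -316 0 0 0.39"
}}

```text
t: 6.02
tool_pos: [0.5099, -0.239, 0.3206]
tcp_rot: [0.696, 0.718, 0.0, 0.0]
ft_force: [0.4, 0.2, -2.9]
opening: 0.258
grip_force: 30.0
```

```bash
python3 - <<'E'
from bench import robot
from h import *
np.set_printoptions(precision=4,suppress=True)
im=robot.get_image("wrist");np.savez("pics/w2.npz",**im);cv2.imwrite("pics/w2.png",im["pixels"][:,:,::-1])
W=im["world_to_cam"];print("cam",-W[:3,:3].T@W[:3,3],W[2,:3],im["cx"],im["cy"],im["fx"])
h=cv2.cvtColor(im["pixels"],cv2.COLOR_RGB2HSV).astype(int);H,sa,v=h[...,0],h[...,1],h[...,2]
for b in blobs(((H<6)|(H>172))&(sa>120)&(v>90),10): print(b[1],b[2],onz(im,*b[2],.1165))
E
```

```text
cam [ 0.508  -0.1587  0.5003] [ 0.0094 -0.2768 -0.9609] 282.4391608072364 211.4418157535616 290.3180264320427
[486, 86, 12, 13, 126] [491.51, 91.77] [ 0.764  -0.108   0.1165]
[532, 126, 12, 12, 112] [537.81, 131.71] [ 0.834  -0.1532  0.1165]
[494, 151, 12, 11, 107] [499.45, 155.99] [ 0.7923 -0.1851  0.1165]
[236, 213, 18, 6, 74] [244.66, 215.93] [ 0.4598 -0.2773  0.1165]
[380, 229, 7, 6, 21] [382.86, 231.38] [ 0.6535 -0.2939  0.1165]
[265, 311, 14, 12, 50] [268.64, 319.4] [ 0.4959 -0.4429  0.1165]
[289, 310, 13, 13, 54] [297.56, 318.94] [ 0.5404 -0.4407  0.1165]
```

View pics/w2.png

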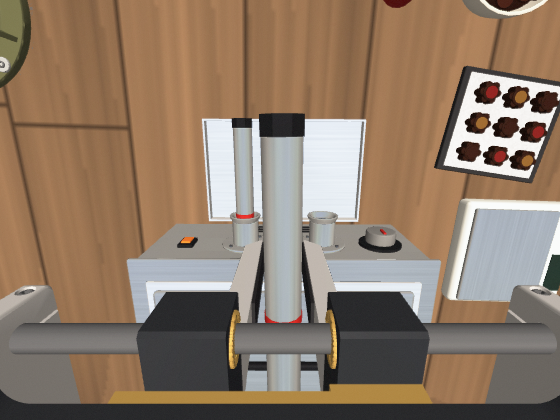

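The wrist view shows the fitted bar with its ring at (244.7,216) and its cap end at (242,121). The empty mouth is at about (322,217). The held bar runs straight down column 282, with its ring at (283,320). I'll zoom in on the sockets for the axis and yaw.

```bash
python3 - <<'E'
from h import *
I=np.load("pics/w2.npz")["pixels"]
c=cv2.resize(I[110:250,225:350,::-1],None,fx=4,fy=4,interpolation=cv2.INTER_CUBIC)
d=cv2.resize(I[195:245,295:350,::-1],None,fx=5,fy=5,interpolation=cv2.INTER_CUBIC)
o=np.zeros((560,500+275,3),np.uint8);o[:,:500]=c;o[:250,500:]=d;cv2.imwrite("pics/w2c.png",o)
g=cv2.cvtColor(I,cv2.COLOR_RGB2GRAY).astype(int)
for r in(135,165,195): print(r,g[r,228:260].tolist())
for r in(212,216,220): print(r,g[r,300:344].tolist())
E
```

```text
135 [240, 240, 240, 240, 237, 116, 140, 159, 167, 170, 179, 185, 186, 182, 182, 182, 183, 182, 180, 177, 170, 155, 142, 131, 239, 239, 239, 239, 239, 239, 236, 135]
165 [238, 238, 238, 238, 239, 237, 181, 141, 165, 170, 172, 177, 182, 182, 181, 184, 183, 181, 179, 178, 175, 164, 150, 140, 148, 236, 236, 236, 236, 236, 235, 235]
195 [237, 238, 237, 238, 237, 238, 235, 181, 138, 164, 169, 172, 175, 180, 180, 183, 184, 184, 182, 180, 172, 174, 162, 145, 137, 177, 239, 238, 238, 238, 238, 238]
212 [145, 141, 185, 236, 237, 237, 236, 237, 233, 174, 187, 157, 172, 178, 183, 177, 177, 178, 179, 178, 178, 177, 178, 178, 177, 177, 175, 175, 173, 172, 170, 177, 169, 216, 236, 236, 238, 238, 237, 237, 237, 237, 238, 237]
216 [144, 141, 186, 237, 237, 237, 235, 170, 123, 142, 139, 139, 165, 172, 181, 177, 177, 179, 177, 177, 180, 179, 178, 177, 175, 176, 174, 171, 169, 165, 156, 145, 132, 116, 98, 108, 136, 159, 239, 240, 240, 240, 240, 241]
220 [144, 139, 179, 236, 236, 236, 237, 237, 235, 158, 124, 111, 116, 122, 129, 132, 136, 143, 148, 152, 154, 156, 161, 163, 167, 166, 163, 161, 160, 158, 157, 151, 144, 140, 135, 122, 218, 241, 241, 241, 241, 241, 241, 241]
```

View pics/w2c.png

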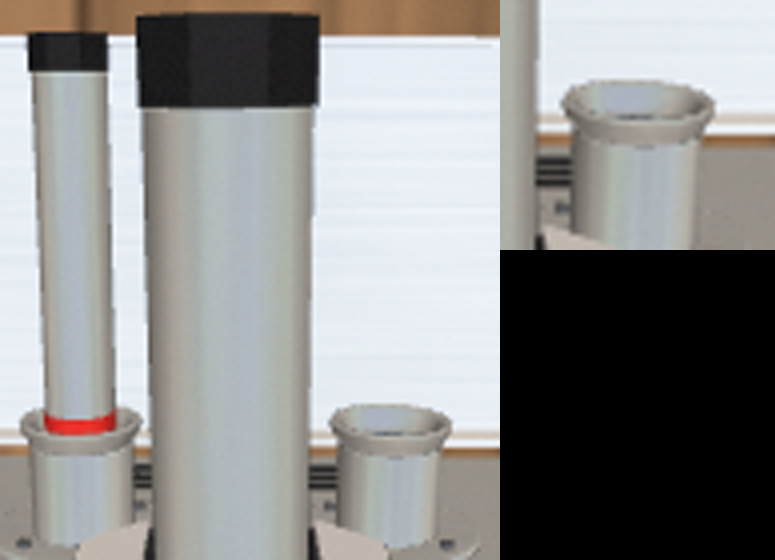

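The zoom shows the empty rim spanning columns 307–337.5, centred at (322.1,215.8). The fitted rim is centred at (245.1,215.5).

```bash
python3 - <<'E'
from bench import robot
from h import *
from scipy.spatial.transform import Rotation as R
np.set_printoptions(precision=4,suppress=True)
im=np.load("pics/w2.npz");s=robot.get_state();M=R.from_quat(s["tcp_rot"]).as_matrix()
e=onz(im,322.1,215.8,.105);f=onz(im,245.1,215.5,.105);print("empty",e,"fit",f,np.linalg.norm(e-f))
n=e-f;print("front yaw",np.arctan2(n[1],n[0]))
A=np.array([onz(im,*p,.105) for p in((242,135),(243.3,165),(244.1,195))]);print(A,"bar yaw",np.arctan2(*(A[0]-A[2])[:2]))
print("z from pair", [ (z,np.linalg.norm(onz(im,322.1,215.8,z)-onz(im,245.1,215.5,z))) for z in(.1,.105,.11)])
# held bar midline: ring & cap seen, at z = tcp+.008
g=cv2.cvtColor(im["pixels"],cv2.COLOR_RGB2HSV)[...,1].astype(int)
z=s["tool_pos"][2]+.0085
print("tcp",s["tool_pos"],"y yaw",np.arctan2(M[1,1],M[0,1]),"tool x",M[:,0],"y",M[:,1])
gg=cv2.cvtColor(im["pixels"],cv2.COLOR_RGB2GRAY).astype(int)
for r in(140,180,215): print(r,gg[r,255:310].tolist())
print("ring",onz(im,283,316,z+.0125),"cap",onz(im,282.3,115,z))
E
```

```text
empty [ 0.5685 -0.2772  0.105 ] fit [ 0.4589 -0.2802  0.105 ] 0.10955856659455424
front yaw 0.027244061644804935
[[ 0.4553 -0.1695  0.105 ]
 [ 0.4568 -0.2087  0.105 ]
 [ 0.4577 -0.2503  0.105 ]] bar yaw -0.02912804875258882
z from pair [(0.1, np.float64(0.11094448648859893)), (0.105, np.float64(0.10955856659455424)), (0.11, np.float64(0.10817264670050948))]
tcp [ 0.5099 -0.2392  0.3206] y yaw 0.0318907839114172 tool x [-0.0319  0.9995 -0.    ] y [0.9995 0.0319 0.0002]
140 [238, 237, 238, 238, 235, 163, 111, 119, 128, 136, 143, 154, 158, 162, 165, 167, 167, 169, 167, 172, 179, 181, 184, 187, 186, 187, 185, 183, 182, 181, 181, 181, 181, 183, 185, 183, 181, 178, 180, 178, 178, 176, 176, 170, 162, 154, 145, 144, 179, 235, 236, 236, 236, 236, 236]
180 [234, 234, 235, 234, 234, 232, 158, 110, 120, 130, 140, 149, 155, 162, 166, 168, 171, 170, 170, 173, 178, 182, 184, 183, 185, 183, 186, 182, 183, 182, 182, 183, 181, 184, 185, 182, 183, 180, 180, 176, 175, 175, 176, 166, 156, 150, 142, 154, 236, 236, 236, 236, 237, 237, 236]
215 [152, 134, 116, 143, 146, 156, 236, 162, 117, 124, 133, 142, 153, 162, 165, 169, 171, 171, 172, 172, 175, 177, 182, 182, 183, 184, 182, 182, 183, 182, 184, 182, 183, 183, 183, 181, 183, 178, 178, 174, 174, 174, 172, 163, 155, 145, 140, 183, 234, 234, 234, 233, 153, 140, 139]
ring [ 0.5121 -0.2734  0.3416] cap [ 0.5078 -0.1518  0.3291]
```

The measurements agree: the empty mouth is at (0.5685,-0.2772), the spacing is 109.6 mm and the axis yaw is 0.028. I'll move to the pre-insert pose.

Call:
{"method": "arm_command", "body": {
  "rows": "8 5 0 0 0 0; 30 18 0 0 0 0.002; 60 34 5 0 0 0.004; 85 48 20 0 0 0.004; 98 55 50 0 0 0.004; 103 58 90 0 0 0.004; 103 58 130 0 0 0.004; 103 58 170 0 0 0.004; 103 58 200 0 0 0.004; 103 58 217 0 0 0.004; 103 58 223.5 0 0 0.004; 103 58 223.5 0 0 0.004; 103 58 223.5 0 0 0.004; 103 58 223.5 0 0 0.004"
}}

```text
t: 7.82
tool_pos: [0.565, -0.1351, 0.0977]
tcp_rot: [0.697, 0.717, 0.0, 0.001]
ft_force: [0.0, -0.6, -3.0]
opening: 0.26
grip_force: 30.0
```

```bash
python3 - <<'E'
from bench import robot
from h import *
np.set_printoptions(precision=4,suppress=True)
s=robot.get_state();print(s["tool_pos"],s["tcp_rot"])
for n in("top","scene"):
    im=robot.get_image(n);np.savez(f"pics/{n}1.npz",**im)
    for y,nm in((-.2772,"mouth"),):print(n,nm,proj(im,(.5685,y,.105)))
    p=s["tool_pos"]+[.0032,-.1128,.0081];print("expected plain end",proj(im,p),"cap",proj(im,s["tool_pos"]+[-.0024,.0872,.0081]))
    if n=="top":a=cv2.resize(im["pixels"][130:230,320:420,::-1],None,fx=4,fy=4,interpolation=cv2.INTER_CUBIC)
    else:b=cv2.resize(im["pixels"][150:250,150:250,::-1],None,fx=4,fy=4,interpolation=cv2.INTER_CUBIC)
cv2.imwrite("pics/pre.png",np.hstack([a,b]))
E
```

```text
[ 0.565  -0.1351  0.0977] [0.6975 0.7166 0.0003 0.0006]
top mouth [395.8871 169.3098]
expected plain end [384.5459 169.6274] cap [306.2824 173.6884]
scene mouth [163.7134 219.62  ]
expected plain end [173.1944 220.3313] cap [239.4556 225.9919]
```

View pics/pre.png

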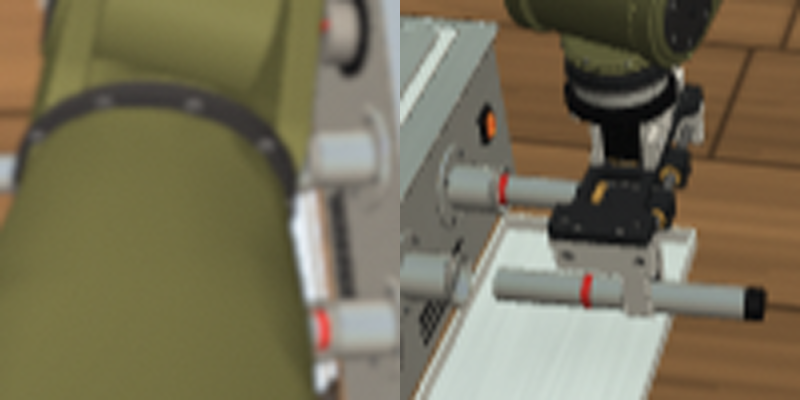

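In the scene view the plain end sits at (173.7,220.7), where I expected it, and lines up with the empty mouth at about (164,220). I'll start inserting slowly.

Call:
{"method": "arm_command", "body": {
  "rows": "-6 0 0 0 0 0; -13 0 0 0 0 0; -20 0 0 0 0 0; -26 0 0 0 0 0; -30 0 0 0 0 0; -34 0 0 0 0 0; -38 0 0 0 0 0; -42 0 0 0 0 0; -46 0 0 0 0 0; -50 0 0 0 0 0; -50 0 0 0 0 0"
}}

```text
t: 9.3
tool_pos: [0.5659, -0.1854, 0.0969]
tcp_rot: [0.698, 0.716, -0.0, 0.0]
ft_force: [-1.1, -0.7, -2.7]
opening: 0.257
grip_force: 30.0
```

Call:
{"method": "arm_command", "body": {
  "rows": "-4 0 0 0 0 0; -9 0 0 0 0 0; -14 0 0 0 0 0; -19 0 0 0 0 0; -24 0 0 0 0 0; -29 0 0 0 0 0; -34 0 0 0 0 0; -39 0 0 0 0 0; -43 0 0 0 0 0; -45 0 0 0 0 0; -45 0 0 0 0 0; -45 0 0 0 0 0"
}}

```text
t: 10.8
tool_pos: [0.5672, -0.23, 0.097]
tcp_rot: [0.697, 0.717, -0.0, 0.0]
ft_force: [-1.9, 0.3, -2.2]
opening: 0.256
grip_force: 30.0
```

```bash
python3 - <<'E'
from bench import robot
from h import *
np.set_printoptions(precision=4,suppress=True)
s=robot.get_state();print(s["tool_pos"],s["tcp_rot"],s["ft_force"])
o=[]
for n,(r,c) in(("scene",(150,130)),("wrist",(280,220))):
    im=robot.get_image(n);np.savez(f"pics/{n}2.npz",**im)
    print(n,"fit ring",proj(im,(.4589,-.2802,.105)),"ring expected now",proj(im,s["tool_pos"]+[.0012,-.0428,.0081]))
    o.append(cv2.resize(im["pixels"][r:r+100,c:c+100,::-1],None,fx=4,fy=4,interpolation=cv2.INTER_CUBIC))
    h=cv2.cvtColor(im["pixels"],cv2.COLOR_RGB2HSV).astype(int);H,sa,v=h[...,0],h[...,1],h[...,2]
    for b in blobs(((H<6)|(H>172))&(sa>120)&(v>90),4):
        if abs(b[2][0]-190)<150 and 170<b[2][1]<400: print(b[1],b[2])
cv2.imwrite("pics/ins.png",np.hstack(o))
E
```

```text
[ 0.5672 -0.23    0.097 ] [ 0.6975  0.7166 -0.0001  0.    ] [-1.8866  0.2766 -2.2347]
scene fit ring [174.6726 197.3259] ring expected now [165.1559 219.7271]
[164, 216, 3, 8, 17] [164.71, 219.35]
[147, 234, 2, 5, 7] [147.57, 235.86]
[259, 271, 16, 14, 91] [269.31, 278.36]
[200, 310, 6, 4, 21] [202.57, 311.57]
[160, 316, 7, 5, 26] [162.96, 317.92]
[168, 335, 7, 5, 28] [171.11, 337.04]
wrist fit ring [122.4617 320.5839] ring expected now [281.4231 314.9393]
[126, 308, 15, 15, 74] [135.54, 318.64]
[264, 310, 14, 13, 54] [267.91, 318.87]
[289, 310, 13, 13, 54] [297.56, 318.94]
```

View pics/ins.png

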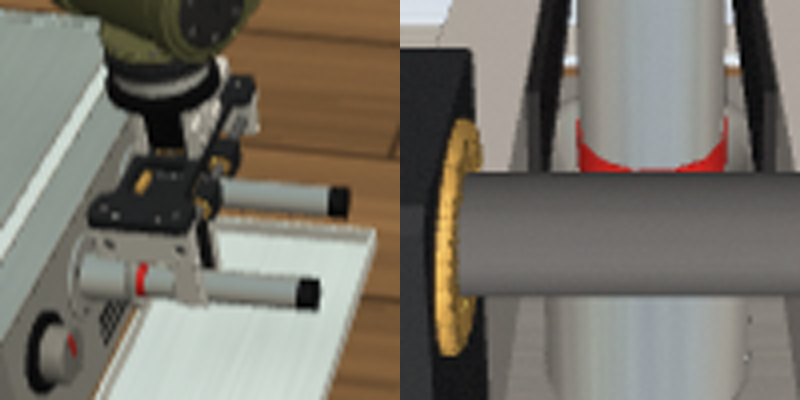

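The scene view shows the bar in the socket with its ring at (164.7,219.4), about 1 px (roughly 4 mm) short of the mouth. The tool pose gives the same gap, so I'll push the last 4 mm and release.

Call:
{"method": "arm_command", "body": {
  "rows": "-2 0 0 0 0 0; -4 0 0 0 0 0; -4 0 0 0 0 0; -4 0 0 0 0 0"
}}

```text
t: 11.4
tool_pos: [0.5673, -0.2341, 0.097]
tcp_rot: [0.698, 0.717, -0.0, 0.0]
ft_force: [-0.7, -0.4, -2.8]
opening: 0.259
grip_force: 30.0
```

Call:
{"method": "arm_command", "body": {
  "rows": "0 0 0 0 0 0; 0 0 0 0 0 0; 0 0 0 0 0 0; 0 0 0 0 0 0; 0 0 0 0 0 0; 0 0 0 0 0 0",
  "hand": 1
}}

```text
t: 12.15
tool_pos: [0.5673, -0.234, 0.097]
tcp_rot: [0.697, 0.717, 0.0, 0.0]
ft_force: [-0.0, -0.4, -0.1]
opening: 0.86
grip_force: 0.0
```

Call:
{"method": "arm_command", "body": {
  "rows": "0 0 0 0 0 0; 0 0 -20 0 0 0; 0 0 -65 0 0 0; 0 -10 -110 0 0 0; 0 -30 -155 0 0 0; 0 -50 -195 0 0 0; 0 -57 -215 0 0 0; 0 -57 -223 0 0 0; 0 -57 -223 0 0 0; 0 -57 -223 0 0 0"
}}

```text
t: 13.4
tool_pos: [0.5104, -0.2354, 0.3186]
tcp_rot: [0.697, 0.717, -0.0, -0.001]
ft_force: [0.2, 1.1, -0.5]
opening: 1.001
grip_force: 0.0
```

```bash
python3 - <<'E'
from bench import robot
from h import *
np.set_printoptions(precision=4,suppress=True)
s=robot.get_state();print(s["t"],s["tool_pos"],s["tcp_rot"])
im=robot.get_image("wrist");np.savez("pics/w3.npz",**im)
h=cv2.cvtColor(im["pixels"],cv2.COLOR_RGB2HSV).astype(int);H,sa,v=h[...,0],h[...,1],h[...,2]
for b in blobs(((H<6)|(H>172))&(sa>120)&(v>90),4):
    if 200<b[2][0]<360: print(b[1],b[2],onz(im,*b[2],.116))
print("mouths",proj(im,(.5685,-.2772,.105)),proj(im,(.4589,-.2802,.105)))
cv2.imwrite("pics/w3c.png",cv2.resize(im["pixels"][105:245,220:360,::-1],None,fx=4,fy=4,interpolation=cv2.INTER_CUBIC))
E
```

```text
13.4 [ 0.5104 -0.2354  0.3186] [ 0.6974  0.7167 -0.0003 -0.0009]
[236, 216, 18, 6, 75] [244.36, 219.12] [ 0.4594 -0.2773  0.116 ]
[314, 217, 18, 5, 68] [322.5, 219.26] [ 0.5673 -0.2746  0.116 ]
mouths [322.2227 218.676 ] [244.9929 218.7017]
```

View pics/w3c.png

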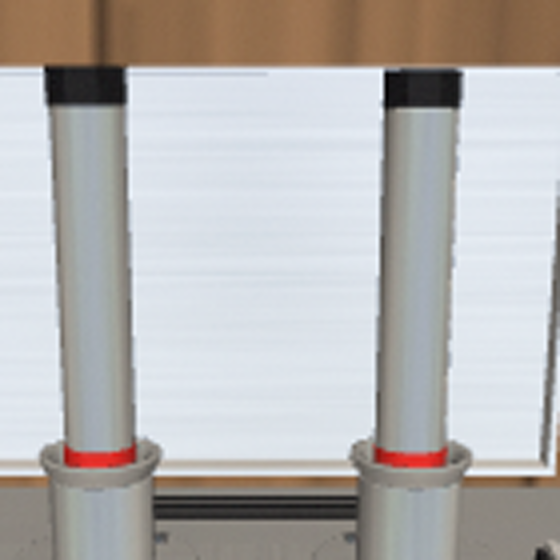

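The view shows both rings seated alike in their mouths, at (244.4,219.1) on the fitted bar and (322.5,219.3) on the inserted one. The bar is fitted and free, so next I'll go to the mould.

Call:
{"method": "arm_command", "body": {
  "rows": "14 0 0 0 0 0.028; 55 1 0 0 0 0.113; 110 2 10 0 0 0.225; 165 3 20 0 0 0.34; 220 4 30 0 0 0.453; 277 5 45 0 0 0.567; 333 6 60 0 0 0.68; 388 7 75 0 0 0.793; 443 8 85 0 0 0.907; 495 9 93 0 0 1.02; 535 10 97 0 0 1.095; 552 10.5 98 0 0 1.13; 555.5 10.5 98 0 0 1.134; 555.5 10.5 98 0 0 1.134; 555.5 10.5 98 0 0 1.134; 555.5 10.5 98 0 0 1.134",
  "hand": 1
}}

```text
t: 15.45
tool_pos: [0.506, 0.3195, 0.2221]
tcp_rot: [0.973, 0.23, 0.0, -0.0]
ft_force: [-0.4, 0.4, 0.7]
opening: 1.0
grip_force: 0.0
```

```bash
cat > m.py <<'E'
from bench import robot
from h import *
from scipy.spatial.transform import Rotation as R
np.set_printoptions(precision=4,suppress=True)
s=robot.get_state();M=R.from_quat(s["tcp_rot"]).as_matrix()
print(s["t"],s["tool_pos"],"y yaw",np.arctan2(M[1,1],M[0,1]),"q6",s["q"][5])
im=robot.get_image("wrist")
h=cv2.cvtColor(im["pixels"],cv2.COLOR_RGB2HSV).astype(int);H,sa,v=h[...,0],h[...,1],h[...,2]
k=((H>8)&(H<24)&(sa>90)&(v>215)).astype(np.uint8)
for b in sorted(blobs(k,150),key=lambda b:-b[1][4])[:4]: print(b[1],b[2])
# cavities: dark brown blobs, rim plane z=.026
d=((v<110)&(sa>60)).astype(np.uint8)
C=[b for b in blobs(d,60) if b[1][4]<900 and .6<b[1][2]/b[1][3]<1.7]
for b in C: print(b[1],b[2],onz(im,*b[2],.022))
cv2.imwrite("pics/w4.png",im["pixels"][:,:,::-1]);np.savez("pics/w4.npz",**im)
E
python3 m.py
```

```text
15.45 [0.506  0.3195 0.2221] y yaw -1.1075283484094491 q6 1.6095736233809919
[260, 121, 47, 133, 3458] [283.28, 184.56]
[429, 0, 70, 27, 774] [468.2, 10.01]
[264, 275, 40, 48, 217] [280.54, 295.06]
[464, 323, 12, 45, 168] [470.2, 345.51]
[508, 0, 52, 34, 144] [534.14, 16.09] [0.8175 0.1525 0.022 ]
[266, 129, 16, 17, 206] [273.11, 137.24] [0.5638 0.3606 0.022 ]
[287, 129, 16, 17, 206] [294.18, 137.09] [0.5759 0.3368 0.022 ]
[266, 152, 16, 16, 194] [273.34, 159.7] [0.5386 0.348  0.022 ]
[287, 152, 15, 16, 192] [294.0, 159.58] [0.5507 0.3241 0.022 ]
[267, 174, 15, 15, 180] [273.73, 181.18] [0.5136 0.3352 0.022 ]
[287, 174, 15, 15, 181] [293.88, 181.12] [0.5255 0.3114 0.022 ]
[267, 195, 15, 15, 174] [273.99, 202.04] [0.4882 0.3224 0.022 ]
[287, 195, 15, 15, 171] [293.77, 201.91] [0.5003 0.2986 0.022 ]
[287, 215, 14, 14, 157] [293.54, 221.85] [0.475 0.286 0.022]
[267, 216, 15, 13, 157] [274.23, 222.0] [0.463  0.3097 0.022 ]
[268, 235, 14, 13, 152] [274.43, 241.06] [0.4379 0.2971 0.022 ]
[287, 235, 14, 13, 152] [293.5, 241.0] [0.4498 0.2732 0.022 ]
```

Call:
{"method": "arm_command", "body": {
  "rows": "1 3 20 0 0 -0.004; 1 3 60 0 0 -0.004; 1 3 105 0 0 -0.004; 1 3 150 0 0 -0.004; 1 3 185 0 0 -0.004; 1 3 207 0 0 -0.004; 1 3 217 0 0 -0.004; 1 3 217 0 0 -0.004; 1 3 217 0 0 -0.004"
}}

```text
t: 16.62
tool_pos: [0.5086, 0.3181, 0.0061]
tcp_rot: [0.973, 0.232, 0.001, -0.0]
ft_force: [-0.2, -0.2, -0.4]
opening: 1.003
grip_force: 0.0
```

Call:
{"method": "arm_command", "body": {
  "rows": "0 0 0 0 0 0; 0 0 0 0 0 0; 0 0 0 0 0 0; 0 0 0 0 0 0; 0 0 0 0 0 0; 0 0 0 0 0 0",
  "hand": 0
}}

```text
t: 17.38
tool_pos: [0.5081, 0.3179, 0.005]
tcp_rot: [0.973, 0.232, 0.0, -0.0]
ft_force: [-1.3, 0.2, 2.0]
opening: 0.634
grip_force: 30.0
```

The mould is gripped at an opening of 59.6 mm, as expected. I'll carry it over to the bars.

Call:
{"method": "arm_command", "body": {
  "rows": "0 0 -12 0 0 0; 0 0 -45 0 0 0; 0 0 -85 0 0 0; -4 8 -125 0 0 0.01; -14 28 -160 0 0 0.03; -32 64 -185 0 0 0.06; -54 108 -195 0 0 0.1; -77 155 -195 0 0 0.145; -100 202 -195 0 0 0.19; -124 249 -195 0 0 0.235; -147 296 -195 0 0 0.28; -170 342 -195 0 0 0.32; -192 386 -195 0 0 0.36; -211 424 -195 0 0 0.395; -225 452 -195 0 0 0.42; -232 467 -195 0 0 0.435; -234.5 471.5 -195 0 0 0.44; -234.5 471.5 -195 0 0 0.44; -234.5 471.5 -195 0 0 0.44; -234.5 471.5 -195 0 0 0.44"
}}

```text
t: 19.88
tool_pos: [0.5115, -0.2081, 0.2]
tcp_rot: [1.0, 0.014, 0.0, -0.0]
ft_force: [-1.1, 0.4, -2.9]
opening: 0.635
grip_force: 30.0
```

```bash
python3 - <<'E'
from bench import robot
from h import *
from scipy.spatial.transform import Rotation as R
np.set_printoptions(precision=4,suppress=True)
s=robot.get_state();M=R.from_quat(s["tcp_rot"]).as_matrix()
print(s["t"],s["tool_pos"],"y yaw",np.arctan2(M[1,1],M[0,1]),s["opening"],"x",M[:,0])
im=robot.get_image("wrist");np.savez("pics/w5.npz",**im)
h=cv2.cvtColor(im["pixels"],cv2.COLOR_RGB2HSV).astype(int);H,sa,v=h[...,0],h[...,1],h[...,2]
for b in blobs(((v<110)&(sa>60)),60):
    if b[1][4]<1500 and b[1][2]<45: print(b[1],b[2],onz(im,*b[2],s["tool_pos"][2]+.021))
# other view: scene, bar rings still in place
i2=robot.get_image("scene");h=cv2.cvtColor(i2["pixels"],cv2.COLOR_RGB2HSV).astype(int);H,sa,v=h[...,0],h[...,1],h[...,2]
for b in blobs(((H<6)|(H>172))&(sa>120)&(v>90),4):
    if b[2][0]<190 and 180<b[2][1]<240: print("ring",b[1],b[2])
E
```

```text
19.875 [ 0.5115 -0.2081  0.2   ] y yaw -1.542073793139918 0.6351830871548549 x [0.9996 0.0287 0.0001]
[239, 132, 39, 39, 1189] [257.68, 150.84] [ 0.5805 -0.193   0.221 ]
[288, 132, 39, 39, 1187] [307.2, 150.86] [ 0.5813 -0.2195  0.221 ]
[241, 184, 37, 36, 1034] [258.91, 201.49] [ 0.5526 -0.1938  0.221 ]
[288, 184, 37, 36, 1030] [306.0, 201.5] [ 0.5533 -0.2203  0.221 ]
[243, 232, 35, 32, 895] [259.93, 247.6] [ 0.5246 -0.1946  0.221 ]
[288, 232, 35, 32, 895] [304.99, 247.59] [ 0.5253 -0.2211  0.221 ]
[219, 259, 15, 64, 64] [228.17, 290.5] [ 0.4956 -0.1752  0.221 ]
[245, 275, 33, 30, 788] [260.99, 289.72] [ 0.4967 -0.1954  0.221 ]
[288, 275, 33, 30, 784] [303.89, 289.69] [ 0.4974 -0.2218  0.221 ]
[159, 309, 23, 28, 114] [169.96, 319.14] [ 0.474  -0.1378  0.221 ]
[248, 315, 28, 8, 168] [261.57, 319.17] [ 0.4756 -0.196   0.221 ]
[289, 315, 29, 8, 163] [303.06, 319.26] [ 0.4762 -0.2223  0.221 ]
[248, 354, 31, 23, 586] [262.68, 364.49] [ 0.4403 -0.197   0.221 ]
[287, 354, 31, 23, 587] [302.25, 364.46] [ 0.441  -0.2235  0.221 ]
ring [163, 216, 3, 8, 14] [163.86, 219.36]
ring [147, 234, 2, 5, 7] [147.57, 235.86]
```

Call:
{"method": "arm_command", "body": {
  "rows": "0 0 10 0 0 0; 0 0 28 0 0 0; 0 0 46 0 0 0; 0 0 60 0 0 0; 0 0 68 0 0 0; 0 0 72 0 0 0; 0 0 74 0 0 0; 0 0 75 0 0 0; 0 0 76 0 0 0; 0 0 76 0 0 0"
}}

```text
t: 21.22
tool_pos: [0.5114, -0.2087, 0.124]
tcp_rot: [1.0, 0.014, 0.0, 0.0]
ft_force: [0.2, 0.7, -3.8]
opening: 0.631
grip_force: 30.0
```

Call:
{"method": "arm_command", "body": {
  "rows": "0 0 0.5 0 0 0; 0 0 1 0 0 0; 0 0 1 0 0 0; 0 0 1 0 0 0"
}}

```text
t: 21.72
tool_pos: [0.5114, -0.2088, 0.123]
tcp_rot: [1.0, 0.014, 0.0, 0.0]
ft_force: [0.9, -0.0, -2.3]
opening: 0.638
grip_force: 30.0
```

Call:
{"method": "arm_command", "body": {
  "rows": "0 0 0.5 0 0 0; 0 0 1 0 0 0; 0 0 1 0 0 0; 0 0 1 0 0 0"
}}

```text
t: 22.22
tool_pos: [0.5115, -0.2088, 0.1222]
tcp_rot: [1.0, 0.014, 0.0, 0.0]
ft_force: [0.0, 0.2, 1.5]
opening: 0.637
grip_force: 30.0
```

Contact felt, so I'll release.

Call:
{"method": "arm_command", "body": {
  "rows": "0 0 0 0 0 0; 0 0 0 0 0 0; 0 0 0 0 0 0; 0 0 0 0 0 0",
  "hand": 0.75
}}

```text
t: 22.72
tool_pos: [0.5113, -0.2088, 0.1219]
tcp_rot: [1.0, 0.014, -0.0, 0.0]
ft_force: [-0.6, -0.7, -0.2]
opening: 0.745
grip_force: 0.0
```

Call:
{"method": "arm_command", "body": {
  "rows": "0 0 0 0 0 0; 0 0 0 0 0 0; 0 0 0 0 0 0; 0 0 0 0 0 0",
  "hand": 1
}}

```text
t: 23.22
tool_pos: [0.5114, -0.2088, 0.1219]
tcp_rot: [1.0, 0.014, -0.0, 0.0]
ft_force: [0.3, 0.3, 0.5]
opening: 1.0
grip_force: 0.0
```

Call:
{"method": "arm_command", "body": {
  "rows": "0 0 -8 0 0 0; 0 0 -25 0 0 0; 0 0 -50 0 0 0; 0 0 -85 0 0 0; 0 0 -120 0 0 0; 0 0 -145 0 0 0; 0 0 -155 0 0 0; 0 0 -160 0 0 0; 0 0 -160 0 0 0"
}}

```text
t: 24.35
tool_pos: [0.5113, -0.2087, 0.2816]
tcp_rot: [1.0, 0.014, -0.0, -0.0]
ft_force: [0.2, 0.4, 0.3]
opening: 1.001
grip_force: 0.0
```

```bash
python3 - <<'E'
from bench import robot
from h import *
from scipy.spatial.transform import Rotation as R
np.set_printoptions(precision=4,suppress=True)
s=robot.get_state();print(s["t"],s["tool_pos"],s["opening"],s["ft_force"])
im=robot.get_image("wrist")
h=cv2.cvtColor(im["pixels"],cv2.COLOR_RGB2HSV).astype(int);H,sa,v=h[...,0],h[...,1],h[...,2]
P=[]
for b in blobs(((v<110)&(sa>60)),60):
    if b[1][4]<700 and .6<b[1][2]/b[1][3]<1.7 and 230<b[2][0]<330:
        p=onz(im,*b[2],.1425);P.append(p);print(b[1],b[2],p)
P=np.array(P);print("mean",P.mean(0),"target .5117 -.2087")
i2=robot.get_image("scene");h=cv2.cvtColor(i2["pixels"],cv2.COLOR_RGB2HSV).astype(int);H,sa,v=h[...,0],h[...,1],h[...,2]
for b in blobs(((H<6)|(H>172))&(sa>120)&(v>90),4):
    if b[2][0]<190 and 180<b[2][1]<240: print("ring",b[1],b[2])
d=cv2.absdiff(i2["pixels"],np.load("pics/scene0.npz")["pixels"]).max(2)
for nm,(a,c,e,f) in dict(bowl=(236,285,290,332),jar=(255,260,277,284),brush=(303,198,355,228),scraper=(397,213,443,246)).items(): print(nm,(d[c:f,a:e]>40).mean().round(3))
E
```

```text
24.35 [ 0.5113 -0.2087  0.2816] 1.000711336464314 [0.1898 0.3692 0.2734]
[261, 129, 19, 20, 286] [269.87, 138.51] [ 0.5815 -0.1938  0.1425]
[286, 129, 18, 20, 286] [294.41, 138.5] [ 0.5822 -0.2199  0.1425]
[261, 156, 19, 18, 268] [270.18, 164.53] [ 0.554  -0.1945  0.1425]
[286, 156, 18, 18, 267] [294.26, 164.58] [ 0.5546 -0.2208  0.1425]
[262, 181, 18, 18, 252] [270.4, 189.68] [ 0.526  -0.1952  0.1425]
[286, 181, 18, 18, 249] [294.0, 189.85] [ 0.5265 -0.2216  0.1425]
[262, 206, 18, 17, 235] [270.65, 213.99] [ 0.4977 -0.1959  0.1425]
[286, 206, 17, 17, 238] [293.82, 214.03] [ 0.4984 -0.2224  0.1425]
[263, 229, 17, 17, 227] [270.96, 237.05] [ 0.4696 -0.1967  0.1425]
[285, 229, 18, 17, 230] [293.55, 237.16] [ 0.4701 -0.2232  0.1425]
[263, 252, 17, 16, 215] [271.14, 259.37] [ 0.441  -0.1974  0.1425]
[285, 252, 17, 16, 213] [293.41, 259.53] [ 0.4415 -0.2241  0.1425]
mean [ 0.5119 -0.2088  0.1425] target .5117 -.2087
ring [175, 193, 2, 8, 11] [175.36, 196.45]
ring [163, 216, 3, 8, 14] [163.86, 219.36]
ring [147, 234, 2, 5, 7] [147.57, 235.86]
bowl 0.0
jar 0.0
brush 0.01
scraper 0.0
```

```bash
python3 -c "
from bench import robot
print(robot.close_job())"
```

```text
the job is handed in; nothing more can be done
None
```

The job is handed in, though it returned no verdict: the loose bar sits in the empty socket with its red ring at the mouth (about 1 mm by camera), the strip mould lies across both bars about 1 mm from rest_centre, and the bystanders are where they were.

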